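# Release a thin-section carrier from its loading dock

### The job

The loaded thin-section carrier has to be handed over: first press its clear dust cover fully down while the carrier is still pinned, then pull up the red sprung T-handle plunger and twist it about a quarter turn so that it stays up by itself. Then draw the carrier gently out from under the guides along the dock until it lies flat against the end stop, leave cover seated and plunger latched open, and do not disturb the other things on the bench.

Things in the scene. Friction and masses are not known exactly. Their poses are not given: they have to be found in the camera images.
- station: Loading dock fixed to the bench: aluminium base 150 (x) x 400 (y) x 14 mm, origin at its underside, y along the slide path, z up. Stage half: y 0 to +192 mm; open transfer deck: y below 0. The carrier lies on the base top (z 14) between side guides (inner faces x = -56.5 and +56.5, top z 23.5) and slides out towards -y to a stop bar across the deck.
- lips (a point): Middle of the stage half: station (0, 96, 29.5) mm, level with the tops of the two white lips that run along the guides from station y 0 to +192 mm and reach 6 mm in over the carrier's edges, so that it cannot be lifted there. The deck half has no lips.
- stop_face (a point): Middle of the stop bar's face that the carrier's front edge comes to rest against: station (0, -188, 24) mm. The bar is 12 mm thick, top at z = 32 mm. Axes as station.
- boss_top (a point): Plunger axis (vertical) at the top of the dark notched 30 x 30 mm plunger housing, at station (44, 160, 62) mm. It stands on an aluminium boss (station x 28 to 68, y 140 to 180, top z 50 mm) over the +x guide.
- carrier: Loose slide carrier, black plate 110 (x) x 180 (y) x 8 mm, 0.3 to 0.7 kg with cover; origin at the centre of its underside, axes as the station's. At the start at station (0, 94, 14) mm, pinned by the plunger's 8 mm pin in a 10 mm bore. Against the stop it is at station (0, -98, 14) mm. 1.5 mm play each side in the guides; slides with a few newtons.
- lip_top (a point): Middle of the top edge of the carrier's white upright pull lip at its leading (-y) end: carrier (0, -84, 40) mm. Lip 80 mm wide (x), 8 mm thick (y), 32 mm high above the plate. Behind it (+y) the plate is clear for 55 mm up to the cover's front face (carrier y = -25), so fingers can go down there and draw the lip towards -y.
- cover_top (a point): Centre of the top face of the clear, white-edged dust cover, 72 (x) x 90 (y) x 20 mm, at carrier x = -12, y = +20 mm. Fully down, this point is 28 mm above the carrier's origin.
- cover (a joint): How far the dust cover stands proud of its seat, m: 0 = fully seated (below 0.0015 counts); starts 0.005 to 0.010, with an orange band showing below its edge. A push fit: about 6 N downward moves it, it stops solid at 0 and stays there.
- handle: Red T-handle of the plunger: bar 16 (x) x 64 (y) x 22 mm high; origin at the bar's centre on the plunger axis, 81 mm above the bench when down, about 92 mm when latched; 8 mm free below the bar when down. Its y axis is along the bar, within 0.1 rad of the station's y while down. Rises with the plunger; twists about the vertical up to 1.6 rad either way, but only when lifted.
- plunger (a joint): How far the plunger is pulled up, m: 0 = pin in the carrier's bore, 0.016 = end of travel. Sprung down (8 N at 0, 13 N at the top). A cross bar under the handle sits in an 11 mm deep slot: above 0.012 the handle is free to twist; twisted 0.6 rad or more either way (quarter turn = end) and let go, it stays up at about 0.011, pin clear. Back in line, it drops.
- objective: Bystander: spare microscope objective, steel and black with a yellow ring, standing, 36 mm diameter, 62 mm tall; origin at underside.
- oil_bottle: Bystander: amber bottle with black cap, 48 mm diameter, 95 mm tall; origin at underside.
- rock_chip: Bystander: sawn rock chip 45 x 60 x 22 mm; origin at underside.
- brush: Bystander: dusting brush lying flat, 160 mm long along its x axis; origin near its middle, at the underside.
- beaker: Bystander: glass beaker, 72 mm diameter, 90 mm tall; origin at underside.
- drill_core: Bystander: grey rock core standing upright, 54 mm diameter, 100 mm tall; origin at underside.
- slide_box: Bystander: closed blue slide box 95 x 180 x 34 mm; origin at underside.

How it is judged:
By the outcome, as a careful person would: the job done as asked, in the order asked, and still so for the second after the job is handed in, with the robot touching nothing.
It also fails if it takes over 58 s, if anything falls off the work surface, if the arm or the gripper's body presses on something with over 40 N, if the wrist force passes 120 N, or if a joint passes its speed limit or range.

### The arm

A 7-joint arm with a two-finger parallel gripper is mounted at the origin on the work surface. World frame = base frame: x ahead of the robot, y to its left, z up, the work surface at z = 0. Lengths are in m, angles in rad, forces in N, time in s.
With the tool pointing down it reaches from about 0.425 to 0.925 m from the base axis. Payload 6.8 kg.
Tool frame: the origin (TCP) lies where the fingers leave the gripper's body, on its centre line; the fingertips stand 73 mm ahead of it and the grasp point (between the pads) lies 54 mm ahead of it; z points along the fingers, y is the line along which they close (so a half turn about z gives the same grasp; the last joint's range is limited). The gripper opens to 85 mm and grips with 20 to 120 N. Pads are 22 mm wide; open, the fingers measure 114 mm over their backs; the gripper's body (76 mm by 85 mm) begins 54 mm behind the grasp point. The pads swing forward as they close: fully open they stand 13 mm farther back than shut.
Start: joints at [-1.426, 0.477, 0.022, 1.555, -0.011, 1.109, -0.083], TCP at [0.169, 0.654, 0.304] pointing down, gripper open.
Joint ranges: [-2.96, 2.96], [-0.34, 2.1], [-1.41, 1.46], [0.24, 2.44], [-1.37, 4.51], [0.17, 1.92], [-2.96, 2.96]. Speed limits (rad/s): [2.39, 2.39, 3.14, 3.14, 3.14, 3.14, 3.14].

### API

Orientations are given as a rotation vector (axis times angle).
In Python, from bench import r gives the robot as it stands.
- The arm moves only by the tool jog_arm, called after "Emit:" as a command line: name --argument value ..., lists and objects as JSON in quotes. Schema: {"type":"object","properties":{"segments":{"type":"array","items":{"type":"array","items":{"type":"array","items":{"type":"number"},"minItems":6,"maxItems":6},"minItems":1,"maxItems":5},"minItems":1,"maxItems":1},"finger_gap":{"type":"number"},"clamp_n":{"type":"number"},"only":{"type":"string"},"quiet":{"type":"boolean"},"lines":{"type":"string"}},"required":["segments"],"additionalProperties":false}. segments is a list that holds a single list of rows (three levels of brackets), with 1 to 5 rows, each of 6 numbers: dx, dy, dz in fractions of the full range, 1 being 1000 mm, then a rotation vector rx, ry, rz in fractions of the full range, 1 being pi rad; each row is the pose to reach, as a shift and turn from the pose commanded when the call began, along the tool's axes at that moment; what a row does not reach only later rows make up. A row lasts 1/10 s, in which the tool goes at most 0.05 m and 0.15 rad, less where a joint would pass 70% of its speed; a pose out of reach is approached as far as the arm can. finger_gap is the finger opening in m, set as the call begins (left out keeps the last). The fingers move at their own pace and stop on an object; clamp_n is the grip in N (left out, the last holds). Time passes only in rows, so rows that do not move let the fingers close. The tool returns the time, the measured TCP pose, the force, the opening and the grip force at its end. only (a regular expression) keeps the lines of the reply that match it, lines (a string "A,B") keeps lines A to B, and quiet returns only ok. A shift or turn number past 1, either way, is cut back to 1. Input that does not fit is refused with a message, and nothing moves.
- r.get_obs(): the state, without advancing time (a new reading comes with each control period).
- r.grab_frame(name): name is "scene" or "top"; returns (picture, depth): 400x640x3 uint8, blue, green, red; 400x640 float32, m along the optical axis (not along the pixel's ray), 0 where there is no reading.
- r.camera_info(name): a dict with "camera_matrix" (3x3 intrinsics, pixels), "R" (3x3) and "t" (3): a world point X has camera coordinates R X + t. Camera axes: x right, y down, z forward; pixel columns grow to the right and rows downward; lengths in m; the calibration is good to about 2 mm. A picture is of the moment at which its call begins. camera_info takes no time and is no camera call.
- r.hand_in(): hands the job in; it is judged then, once.
The state is a dict: "clock": time; "joints": joint angles; "qvel": joint speeds; "tau": joint torques, N m; "tcp_pos": TCP position; "orientation": TCP orientation; "contact_force": force on the tool from outside, world axes, zero at the start; "moment": the same for the moment, N m; "grip_width": finger opening in m; "gripper_force": force on a finger pad.
Only numpy, scipy, OpenCV 4.12 (cv2) and the standard library are available. Lean on these libraries where they do the work, as an engineer would, in place of code of your own. Each camera call takes 0.05 s, during which the arm holds its last target. There are 200 camera calls.

## Working session

There is one attempt and no reset: what is moved stays moved. The work goes in short steps, Python scripts to look and compute and a tool call to move; the robot and the scene stay as the last step left them, time stands still between calls to the robot, and variables do not carry over. Pictures are saved under pics/ and viewed, at most 10 in all, crops included, and the job is handed in when it is done.

```bash
ls; mkdir -p pics; python3 - <<'E'
from bench import r
import cv2,numpy as np
for n in("scene","top"):
    p,d=r.grab_frame(n);cv2.imwrite(f"pics/{n}0.png",p);np.save(f"pics/{n}0.npy",d)
    c=r.camera_info(n);print(n,c["camera_matrix"],c["R"],c["t"])
print(r.get_obs())
E
```

```text
bench.py
pics
scene [[502.32983788   0.         326.31750328]
 [  0.         502.32983788 192.33039916]
 [  0.           0.           1.        ]] [[-0.42081022  0.90693475  0.01970096]
 [ 0.66037972  0.32115582 -0.67879126]
 [-0.62194646 -0.27263218 -0.73406696]] [ 0.25939044 -0.32969518  1.85494549]
top [[365.90994737   0.         324.12164366]
 [  0.         365.90994737 194.922897  ]
 [  0.           0.           1.        ]] [[-0.02874979 -0.99958423 -0.00219257]
 [-0.9758561   0.02854231 -0.21654145]
 [ 0.216514   -0.00408589 -0.97627096]] [0.01920431 0.58661772 1.13659703]
{'clock': 0.1, 'joints': array([-1.42610775,  0.47770909,  0.02230512,  1.55636155, -0.01147406,
        1.10929169, -0.08310204]), 'qvel': array([-0.00081788, -0.00059051,  0.00289693, -0.00096787,  0.00127813,
       -0.00064795, -0.00138534]), 'tau': array([ 3.86523083e-03, -5.97758353e+01,  1.61321584e+00, -2.81954241e+01,
        1.27581359e-02,  5.03261734e-03,  1.19579909e-05]), 'tcp_pos': array([0.16870309, 0.65314584, 0.30302393]), 'orientation': array([-3.95914588e-01, -3.11646159e+00,  2.57577250e-03]), 'contact_force': array([-0.45855594,  0.63110237, -0.6914943 ]), 'moment': array([0.04458465, 0.03633207, 0.01072563]), 'gripper_force': 0.0, 'grip_width': 0.08548237637377193}
```

View pics/top0.png

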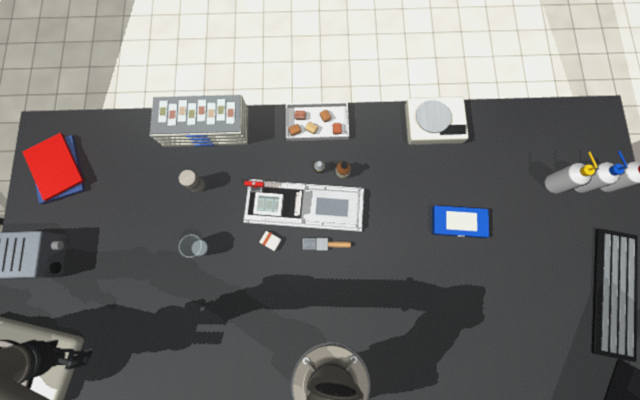

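View pics/scene0.png

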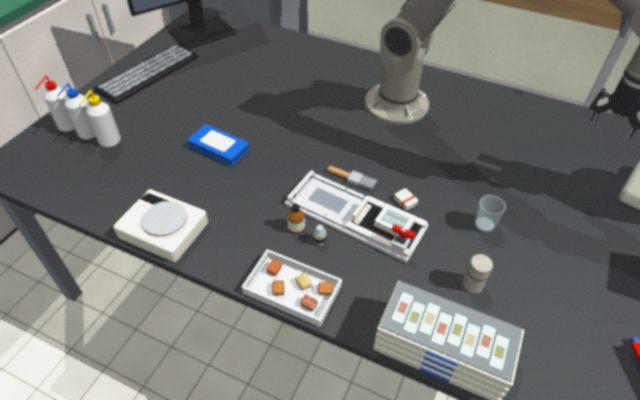

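The top view shows the dock at about (243–365, 182–230), with the red handle at (254,183). The slide direction is to the right in the image (world −y). The scene view shows the handle at (404,232). I'll zoom in on both.

```bash
python3 - <<'E'
import cv2
a=cv2.imread("pics/top0.png")[170:240,235:375];b=cv2.imread("pics/scene0.png")[165:265,280:435]
cv2.imwrite("pics/ct.png",cv2.resize(a,(798,399),interpolation=cv2.INTER_CUBIC))
cv2.imwrite("pics/cs.png",cv2.resize(b,(775,500),interpolation=cv2.INTER_CUBIC))
E
```

```text
(no output)
```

View pics/ct.png

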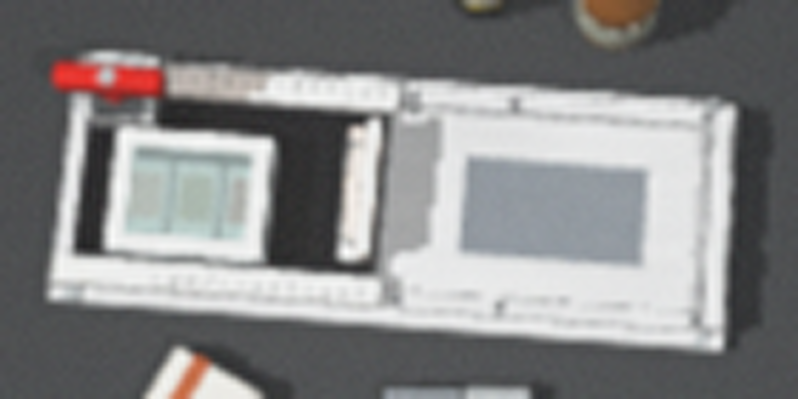

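View pics/cs.png

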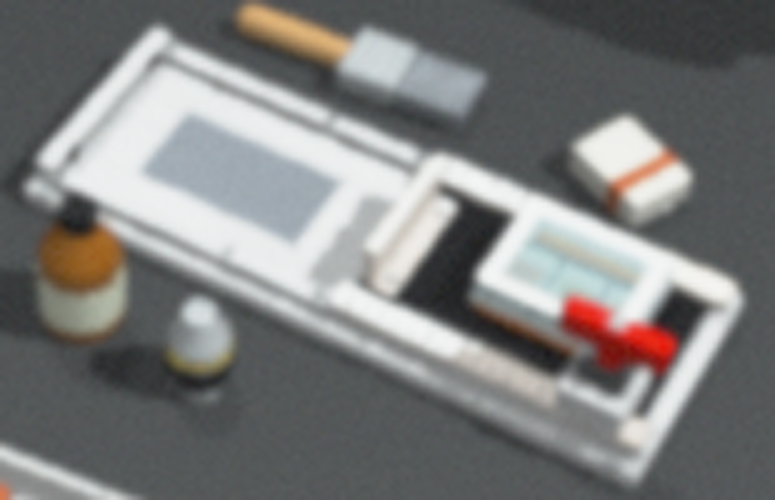

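```bash
cat > h.py <<'E'
from bench import r
import cv2,numpy as np
def proj(n,X):
    c=r.camera_info(n);P=np.atleast_2d(X)@np.array(c["R"]).T+c["t"];p=P@np.array(c["camera_matrix"]).T
    return p[:,:2]/p[:,2:]
def cloud(n,d):
    c=r.camera_info(n);v,u=np.mgrid[:400,:640]
    q=np.stack([u,v,np.ones_like(u)],-1)@np.linalg.inv(c["camera_matrix"]).T*d[...,None]
    return (q-c["t"])@np.array(c["R"])
def red(p):
    b,g,R=[p[...,i].astype(int) for i in range(3)]
    return (R>140)&(g<70)&(b<70)
E
python3 - <<'E'
from h import *
from scipy.optimize import least_squares
T=lambda u,v:((u+.5)/5.7-.5+235,(v+.5)/5.7-.5+170)
S=lambda u,v:((u+.5)/5-.5+280,(v+.5)/5-.5+165)
pk=[("top",T(107,76),(44,160,92)),("top",T(361,190),(0,10,54)),("top",T(191,195),(-12,114,49)),
("top",T(48,300),(-75,200,7)),("top",T(725,351),(-75,-200,7)),
("scene",S(620,335),(44,160,85)),("scene",S(637,482),(75,200,4)),("scene",S(588,255),(-12,114,49))]
W=np.array([p[2] for p in pk])/1e3
def st(x,P):c,s=np.cos(x[2]),np.sin(x[2]);return P@np.array([[c,s,0],[-s,c,0],[0,0,1]])+[x[0],x[1],0]
def f(x):
    w=st(x,W);return np.concatenate([proj(k[0],w[i])[0]-k[1] for i,k in enumerate(pk)])
o=least_squares(f,[.6,0,0],loss="soft_l1");print(o.x);print(f(o.x).reshape(-1,2).round(1))
for n in("top","scene"):
    p=cv2.imread(f"pics/{n}0.png");d=np.load(f"pics/{n}0.npy");c=cloud(n,d)
    m=red(p);m=m&(np.abs(c[...,0]-o.x[0])<.2)&(np.abs(c[...,1]-o.x[1])<.3)
    q=c[m];print(n,m.sum(),np.median(q,0),q.min(0),q.max(0), np.argwhere(m).mean(0))
    w=(np.abs(c[...,0]-o.x[0])<.12)&(np.abs(c[...,1]-o.x[1])<.24)&(c[...,2]>.009)
    q=(c[w]-[o.x[0],o.x[1],0]);cs,s=np.cos(o.x[2]),np.sin(o.x[2]);q=q@np.array([[cs,-s,0],[s,cs,0],[0,0,1]])
    for lo,hi in((.010,.017),(.020,.027),(.027,.033),(.045,.056)):
        k=q[(q[:,2]>lo)&(q[:,2]<hi)&(abs(q[:,0])<.09)&(abs(q[:,1])<.21)];print(lo,len(k),np.percentile(k,[1,50,99],axis=0).round(4).tolist())
    print("bench z",np.median(c[(np.abs(c[...,0]-.45)<.03)&(np.abs(c[...,1])<.1)][:,2]))
E
```

```text
[ 0.56544816  0.07429311 -0.10280349]
[[ 0.2  0.4]
 [ 1.5 -0.6]
 [-0.2  0.1]
 [-0.5  0.5]
 [-1.3  0.2]
 [-0.3 -2.1]
 [ 0.9  0.7]
 [-2.1  1.9]]
top 69 [0.62581799 0.2275447  0.091517  ] [0.61810712 0.19882225 0.00241244] [0.65371096 0.27951101 0.09816312] [183.5942029  253.24637681]
0.01 1748 [[-0.0721, -0.2025, 0.0105], [-0.0021, -0.083, 0.0146], [0.0767, 0.193, 0.0169]]
0.02 1054 [[-0.0644, -0.186, 0.0201], [0.0052, 0.0353, 0.0237], [0.069, 0.1832, 0.0269]]
0.027 600 [[-0.0638, -0.1991, 0.0271], [-0.017, 0.0493, 0.03], [0.0684, 0.1849, 0.0329]]
0.045 666 [[-0.0451, 0.0064, 0.0461], [-0.0067, 0.1133, 0.0516], [0.0689, 0.1756, 0.0557]]
bench z 0.0038484530691213206
scene 90 [0.63367577 0.23920655 0.08928777] [0.56496428 0.20243482 0.01885772] [0.64504417 0.26138483 0.09580105] [231.42222222 404.65555556]
0.01 1994 [[-0.0557, -0.1874, 0.0101], [0.0157, -0.0689, 0.0135], [0.0803, 0.1959, 0.0168]]
0.02 1117 [[-0.0642, -0.1914, 0.0201], [0.0265, 0.0321, 0.0228], [0.0724, 0.186, 0.0269]]
0.027 520 [[-0.0623, -0.1974, 0.027], [0.0346, 0.0531, 0.0297], [0.0724, 0.192, 0.0329]]
0.045 732 [[-0.0436, 0.0089, 0.0452], [-0.0041, 0.1114, 0.0494], [0.0716, 0.1799, 0.0555]]
bench z 0.0033685132650421667
```

```bash
cat >> h.py <<'E'
from scipy.spatial.transform import Rotation as Ro
ST=np.array([.567,.074]);YAW=-.103
def station(x,y):
    c,s=np.cos(YAW),np.sin(YAW);return ST+np.array([c*x-s*y,s*x+c*y])/1e3
def go(sx,sy,z,yaw):
    """station mm, TCP z m, angle of tool y from station x; prints tool-axes shift and turn"""
    o=r.get_obs();R=Ro.from_rotvec(o["orientation"]);p=np.r_[station(sx,sy),z]
    a=YAW+yaw;y=np.array([np.cos(a),np.sin(a),0]);zz=np.array([0,0,-1.]);T=Ro.from_matrix(np.c_[np.cross(y,zz),y,zz])
    print("target",p.round(4),"d",R.inv().apply(p-o["tcp_pos"]).round(4),"rot",(R.inv()*T).as_rotvec().round(3),"F",o["contact_force"].round(1),"q",o["joints"].round(2))
E
python3 -c "
from h import *
go(-12,114,.16,0)"
```

```text
target [0.5668 0.1886 0.16  ] d [-0.5016 -0.35    0.1437] rot [-1.000e-03  1.000e-03  1.421e+00] F [-0.5  0.6 -0.7] q [-1.43  0.48  0.02  1.56 -0.01  1.11 -0.08]
```

Careful with the scale: turns go in shares of pi rad. That gives: 1.42 rad / 3.1416 = 0.452.

Emit:
jog_arm --segments '[[[-0.5, -0.35, 0.05, 0, 0, 0.452], [-0.5, -0.35, 0.05, 0, 0, 0.452], [-0.5, -0.35, 0.05, 0, 0, 0.452], [-0.5, -0.35, 0.05, 0, 0, 0.452], [-0.5, -0.35, 0.05, 0, 0, 0.452]]]' --finger_gap 0 --clamp_n 20

```text
clock: 0.6
tcp_pos: [0.3317, 0.4623, 0.2831]
orientation: [-1.518, -2.75, 0.0]
contact_force: [0.4, 0.9, 0.4]
grip_width: 0.0125
gripper_force: 0.0
```

```bash
python3 -c "
from h import *
go(-12,114,.16,0)"
```

```text
target [0.5668 0.1886 0.16  ] d [-0.3568  0.0532  0.1232] rot [-0.     0.     0.665] F [0.4 0.9 0.4] q [-1.25  0.33  0.23  1.85 -0.09  0.98 -0.41]
```

In the tool's units: 0.66 rad / 3.1416 = 0.2101.

Emit:
jog_arm --segments '[[[-0.35, 0.05, 0.04, 0, 0, 0.2101], [-0.35, 0.05, 0.04, 0, 0, 0.2101], [-0.35, 0.05, 0.04, 0, 0, 0.2101], [-0.35, 0.05, 0.04, 0, 0, 0.2101], [-0.35, 0.05, 0.04, 0, 0, 0.2101]]]'

```text
clock: 1.1
tcp_pos: [0.4934, 0.2741, 0.2551]
orientation: [-2.326, -2.112, 0.0]
contact_force: [-0.1, -0.1, 1.1]
grip_width: 0.0001
gripper_force: 0.0
```

```bash
python3 -c "
from h import *
go(-12,114,.16,0)"
```

```text
target [0.5668 0.1886 0.16  ] d [-0.078   0.0813  0.0951] rot [-0.     0.     0.006] F [-0.1 -0.1  1.1] q [-0.97  0.37  0.44  1.9  -0.2   0.92 -0.53]
```

Emit:
jog_arm --segments '[[[0, 0, 0, 0, 0, 0]]]'

```text
clock: 1.2
tcp_pos: [0.4966, 0.2681, 0.255]
orientation: [2.332, 2.099, -0.002]
contact_force: [-0.6, -0.3, -0.4]
grip_width: 0.0001
gripper_force: 0.0
```

```bash
python3 -c "
from h import *
go(-12,114,.16,0)"
```

```text
target [0.5668 0.1886 0.16  ] d [-0.0714  0.0779  0.0954] rot [ 0.002  0.004 -0.002] F [-0.6 -0.3 -0.4] q [-0.96  0.37  0.45  1.9  -0.2   0.92 -0.53]
```

Emit:
jog_arm --segments '[[[-0.04, 0.03, 0.02, 0, 0, 0], [-0.071, 0.06, 0.05, 0, 0, 0], [-0.071, 0.078, 0.095, 0, 0, 0], [-0.071, 0.078, 0.095, 0, 0, 0], [-0.071, 0.078, 0.095, 0, 0, 0]]]'

```text
clock: 1.7
tcp_pos: [0.5629, 0.198, 0.1591]
orientation: [-2.32, -2.116, 0.005]
contact_force: [-0.2, -0.2, 0.2]
grip_width: -0.0001
gripper_force: 0.0
```

Emit:
jog_arm --segments '[[[0, 0, 0.01, 0, 0, 0], [0, 0, 0.02, 0, 0, 0], [0, 0, 0.025, 0, 0, 0], [0, 0, 0.03, 0, 0, 0]]]'

```text
clock: 2.1
tcp_pos: [0.5635, 0.1985, 0.1305]
orientation: [-2.32, -2.118, -0.001]
contact_force: [0.1, -0.0, 0.6]
grip_width: -0.0001
gripper_force: 0.0
```

```bash
python3 -c "
from h import *
go(-12,114,.115,0)"
```

```text
target [0.5668 0.1886 0.115 ] d [-0.0096  0.0041  0.0155] rot [ 0.    -0.001  0.012] F [ 0.1 -0.   0.6] q [-0.73  0.59  0.38  1.9  -0.33  0.71 -0.25]
```

In the tool's units: 0.01 rad / 3.1416 = 0.0032.

Emit:
jog_arm --segments '[[[-0.01, 0.004, 0, 0, 0, 0.0032], [-0.01, 0.004, 0.004, 0, 0, 0.0032], [-0.01, 0.004, 0.008, 0, 0, 0.0032], [-0.01, 0.004, 0.012, 0, 0, 0.0032]]]'

```text
clock: 2.5
tcp_pos: [0.5673, 0.1868, 0.1187]
orientation: [2.332, 2.104, 0.001]
contact_force: [-1.5, -2.8, 6.3]
grip_width: 0.0001
gripper_force: 3.1
```

Emit:
jog_arm --segments '[[[0, 0, 0.002, 0, 0, 0], [0, 0, 0.003, 0, 0, 0], [0, 0, 0.003, 0, 0, 0]]]'

```text
clock: 2.8
tcp_pos: [0.5673, 0.187, 0.1155]
orientation: [2.332, 2.104, 0.0]
contact_force: [-0.1, -2.8, 2.8]
grip_width: -0.0
gripper_force: 1.4
```

```bash
python3 -c "
from h import *
go(-12,114,.115,0)"
```

```text
target [0.5668 0.1886 0.115 ] d [ 0.0016 -0.0007  0.0005] rot [0.001 0.    0.   ] F [-0.1 -2.8  2.8] q [-0.7   0.62  0.37  1.9  -0.34  0.68 -0.23]
```

Contact is made and the cover is moving. I'll keep pushing until it stops solid.

Emit:
jog_arm --segments '[[[0, 0, 0.001, 0, 0, 0], [0, 0, 0.002, 0, 0, 0]]]'

```text
clock: 3.0
tcp_pos: [0.5674, 0.1869, 0.1146]
orientation: [2.332, 2.104, 0.001]
contact_force: [-4.4, -3.1, 22.2]
grip_width: 0.0002
gripper_force: 11.1
```

Emit:
jog_arm --segments '[[[0, 0, 0.001, 0, 0, 0], [0, 0, 0.002, 0, 0, 0], [0, 0, 0.002, 0, 0, 0]]]'

```text
clock: 3.3
tcp_pos: [0.5675, 0.1869, 0.1144]
orientation: [-2.333, -2.104, -0.002]
contact_force: [-8.6, -5.0, 31.5]
grip_width: -0.0001
gripper_force: 15.8
```

It stops solid at 31 N with the tip at z ≈ 42 mm, so the cover is seated. Next I'll lift, open the fingers and take a look.

Emit:
jog_arm --segments '[[[0, 0, -0.02, 0, 0, 0], [0, 0, -0.06, 0, 0, 0], [0, 0, -0.09, 0, 0, 0], [0, 0, -0.09, 0, 0, 0], [0, 0, -0.09, 0, 0, 0]]]' --finger_gap 0.05

```text
clock: 3.8
tcp_pos: [0.5667, 0.1882, 0.2017]
orientation: [-2.331, -2.106, -0.002]
contact_force: [0.3, -0.2, -0.5]
grip_width: 0.0502
gripper_force: 0.0
```

```bash
python3 -c "
from h import *
go(44,160,.205,0)
for n in('top','scene'):
    p,d=r.grab_frame(n);cv2.imwrite(f'pics/{n}1.png',p);c=cloud(n,d);np.save(f'pics/{n}1.npy',d)
    d0=np.load(f'pics/{n}0.npy');c0=cloud(n,d0)
    m=red(p)&(np.abs(c[...,:2]-station(44,160)).max(-1)<.05);q=c[m];print(n,m.sum(),q.mean(0) if m.sum() else 0)
    if n=='scene':
        k=(np.abs(c0[...,:2]-station(-20,105)).max(-1)<.02)&(np.abs(c[...,:2]-station(-20,105)).max(-1)<.02);print('cover z',np.median(c0[k][:,2]),np.median(c[k][:,2]))
p=cv2.imread('pics/scene1.png')[165:265,300:455];cv2.imwrite('pics/cs1.png',cv2.resize(p,(775,500),interpolation=cv2.INTER_CUBIC))
p0=cv2.imread('pics/top0.png');c=cloud('top',np.load('pics/top0.npy'));m=red(p0)&(c[...,2]>.08)&(np.abs(c[...,1]-.23)<.05);q=c[m];print('top0 red',q.mean(0),(q.min(0)+q.max(0))/2)
print(np.linalg.eigh(np.cov(q[:,:2].T))[1][:,1])
"
```

```text
target [0.6272 0.2286 0.205 ] d [ 0.0463  0.0561 -0.0033] rot [ 0.001 -0.001  0.002] F [ 0.3 -0.2 -0.5] q [-0.75  0.49  0.44  1.86 -0.27  0.84 -0.28]
top 0 0
scene 86 [0.63347467 0.23468625 0.08890943]
cover z 0.04873103869180806 0.04124824411699288
top0 red [0.62519945 0.22828338 0.09158918] [0.62647875 0.2279068  0.08924586]
[0.08357225 0.99650172]
```

View pics/cs1.png

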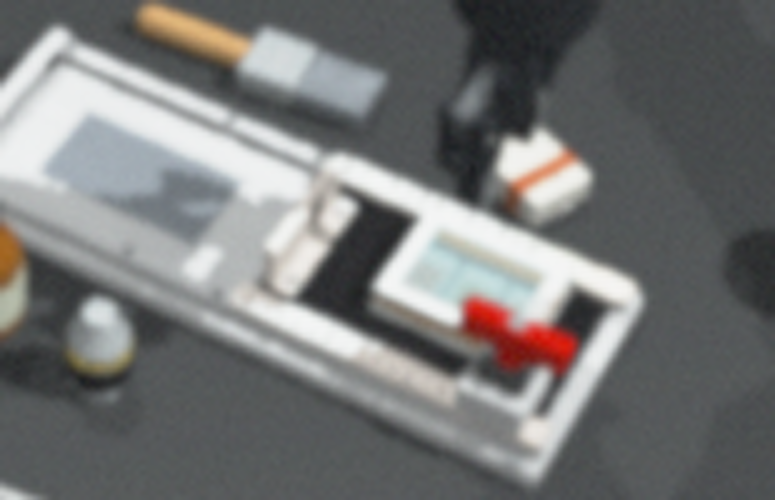

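The orange band is gone and the cover's depth dropped from 48.7 to 41.2 mm, so the cover is seated. The handle is at about (520,335) in the crop, still in line. Next I'll grasp it.

Emit:
jog_arm --segments '[[[0.046, 0.056, 0, 0, 0, 0], [0.046, 0.056, 0, 0, 0, 0], [0.046, 0.056, 0, 0, 0, 0], [0.046, 0.056, 0, 0, 0, 0]]]'

```text
clock: 4.3
tcp_pos: [0.6264, 0.2273, 0.1995]
orientation: [-2.331, -2.105, 0.005]
contact_force: [0.1, -0.8, -0.8]
grip_width: 0.0502
gripper_force: 0.0
```

```bash
python3 -c "
from h import *
go(44,160,.142,0)"
```

```text
target [0.6272 0.2286 0.142 ] d [0.0015 0.0008 0.0575] rot [-0.003  0.002  0.001] F [ 0.1 -0.8 -0.8] q [-0.74  0.6   0.43  1.69 -0.3   0.92 -0.3 ]
```

Emit:
jog_arm --segments '[[[0.001, 0, 0.03, 0, 0, 0], [0.001, 0, 0.05, 0, 0, 0], [0.001, 0, 0.058, 0, 0, 0], [0.001, 0, 0.058, 0, 0, 0]]]'

```text
clock: 4.7
tcp_pos: [0.626, 0.2276, 0.142]
orientation: [-2.332, -2.104, 0.005]
contact_force: [-0.8, -0.8, 0.2]
grip_width: 0.0499
gripper_force: 0.0
```

Emit:
jog_arm --segments '[[[0, 0, 0, 0, 0, 0], [0, 0, 0, 0, 0, 0], [0, 0, 0, 0, 0, 0], [0, 0, 0, 0, 0, 0]]]' --finger_gap 0 --clamp_n 60

```text
clock: 5.1
tcp_pos: [0.6282, 0.2287, 0.1448]
orientation: [2.331, 2.105, 0.004]
contact_force: [-0.0, 0.3, 5.8]
grip_width: 0.015
gripper_force: 59.6
```

```bash
python3 -c "
from h import *
go(44,160,.142,0)"
```

```text
target [0.6272 0.2286 0.142 ] d [-0.0001 -0.001   0.0028] rot [ 0.002 -0.001  0.001] F [-0.   0.3  5.8] q [-0.72  0.67  0.4   1.71 -0.33  0.82 -0.27]
```

Emit:
jog_arm --segments '[[[0, 0, -0.006, 0, 0, 0], [0, 0, -0.012, 0, 0, 0], [0, 0, -0.016, 0, 0, 0], [0, 0, -0.016, 0, 0, 0]]]'

```text
clock: 5.5
tcp_pos: [0.6278, 0.2286, 0.1587]
orientation: [2.331, 2.104, 0.002]
contact_force: [7.8, 1.7, -13.9]
grip_width: 0.0146
gripper_force: 58.7
```

```bash
python3 -c "
from h import *
p,d=r.grab_frame('scene');cv2.imwrite('pics/scene2.png',p)
m=red(p);m[:,:380]=0;m[:,440:]=0;m[:200]=0;m[260:]=0;print(m.sum(),np.argwhere(m).mean(0))
print(proj('scene',np.r_[station(44,160),.081]),proj('scene',np.r_[station(44,160),.095]))"
```

```text
48 [230.20833333 411.02083333]
[[402.76602796 230.83559718]] [[403.45946923 227.55076583]]
```

In the tool's units: 0.7 rad / 3.1416 = 0.2228.

Emit:
jog_arm --segments '[[[0, 0, -0.001, 0, 0, 0.0318], [0, 0, -0.001, 0, 0, 0.0796], [0, 0, -0.001, 0, 0, 0.1273], [0, 0, -0.001, 0, 0, 0.1751], [0, 0, -0.001, 0, 0, 0.2228]]]'

```text
clock: 6.05
tcp_pos: [0.6275, 0.2289, 0.159]
orientation: [2.915, 1.169, 0.001]
contact_force: [6.5, 0.0, -13.8]
grip_width: 0.0146
gripper_force: 58.7
```

```bash
python3 -c "
from h import *
go(44,160,.142,0)"
```

```text
target [0.6272 0.2286 0.142 ] d [-0.0004 -0.0001  0.017 ] rot [ 0.001  0.    -0.705] F [  6.5   0.  -13.8] q [-0.84  0.69  0.58  1.72 -0.47  0.88 -0.86]
```

In the tool's units: 0.75 rad / 3.1416 = 0.2387.

Emit:
jog_arm --segments '[[[0, 0, 0, 0, 0, 0.0477], [0, 0, 0, 0, 0, 0.0955], [0, 0, 0, 0, 0, 0.1432], [0, 0, 0, 0, 0, 0.191], [0, 0, 0, 0, 0, 0.2387]]]'

```text
clock: 6.55
tcp_pos: [0.6274, 0.2292, 0.159]
orientation: [3.141, 0.021, 0.001]
contact_force: [5.4, 1.4, -13.4]
grip_width: 0.0146
gripper_force: 58.8
```

```bash
python3 -c "
from h import *
print(r.get_obs()['moment'])
go(44,160,.142,0)"
```

```text
[ 0.24074452 -1.56532382  0.04241295]
target [0.6272 0.2286 0.142 ] d [-0.0002  0.0006  0.017 ] rot [ 1.000e-03 -0.000e+00 -1.455e+00] F [  5.4   1.4 -13.4] q [-0.95  0.76  0.77  1.72 -0.64  0.93 -1.48]
```

Emit:
jog_arm --segments '[[[0, 0, 0.002, 0, 0, 0], [0, 0, 0.004, 0, 0, 0], [0, 0, 0.004, 0, 0, 0]]]'

```text
clock: 6.85
tcp_pos: [0.6275, 0.2292, 0.1559]
orientation: [-3.141, -0.03, -0.001]
contact_force: [4.4, 2.5, -8.1]
grip_width: 0.015
gripper_force: 59.7
```

Emit:
jog_arm --segments '[[[0, 0, 0, 0, 0, 0], [0, 0, 0, 0, 0, 0], [0, 0, 0, 0, 0, 0]]]' --finger_gap 0.05

```text
clock: 7.15
tcp_pos: [0.6271, 0.2285, 0.1567]
orientation: [-3.141, -0.029, 0.001]
contact_force: [-0.6, -0.3, -0.1]
grip_width: 0.05
gripper_force: 0.0
```

Emit:
jog_arm --segments '[[[0, 0, -0.02, 0, 0, 0], [0, 0, -0.05, 0, 0, 0], [0, 0, -0.06, 0, 0, 0], [0, 0, -0.06, 0, 0, 0]]]'

```text
clock: 7.55
tcp_pos: [0.6281, 0.2286, 0.2182]
orientation: [-3.14, -0.029, -0.004]
contact_force: [-0.1, 0.2, -0.4]
grip_width: 0.0501
gripper_force: 0.0
```

```bash
python3 -c "
from h import *
go(0,40,.18,1.57)
go(0,40,.18,-1.57)"
```

```text
target [0.5711 0.1138 0.18  ] d [-0.0593  0.1138  0.0378] rot [ 4.000e-03 -3.000e-03 -3.019e+00] F [-0.1  0.2 -0.4] q [-0.99  0.69  0.83  1.69 -0.58  1.02 -1.51]
target [0.5711 0.1138 0.18  ] d [-0.0593  0.1138  0.0378] rot [-0.002 -0.003  0.121] F [-0.1  0.2 -0.4] q [-0.99  0.69  0.83  1.69 -0.58  1.02 -1.51]
```

In the tool's units: 0.12 rad / 3.1416 = 0.0382.

Emit:
jog_arm --segments '[[[-0.03, 0.05, 0, 0, 0, 0.0382], [-0.059, 0.09, 0, 0, 0, 0.0382], [-0.059, 0.112, 0.02, 0, 0, 0.0382], [-0.059, 0.112, 0.038, 0, 0, 0.0382], [-0.059, 0.112, 0.038, 0, 0, 0.0382]]]' --finger_gap 0 --clamp_n 20

```text
clock: 8.05
tcp_pos: [0.5682, 0.1147, 0.1757]
orientation: [3.136, -0.161, -0.008]
contact_force: [-0.7, 1.0, -0.1]
grip_width: -0.0001
gripper_force: 0.0
```

```bash
python3 -c "
from h import *
go(0,42,.104,-1.57)
p,d=r.grab_frame('scene');c=r.camera_info('scene');cv2.imwrite('pics/scene3.png',p)
p=p[165:265,300:455];cv2.imwrite('pics/cs3.png',cv2.resize(p,(775,500),interpolation=cv2.INTER_CUBIC))"
```

```text
target [0.5713 0.1158 0.104 ] d [ 0.0034 -0.0015  0.0717] rot [ 0.002  0.005 -0.001] F [-0.7  1.  -0.1] q [-0.91  0.63  0.84  1.93 -0.62  0.86 -1.42]
```

View pics/cs3.png

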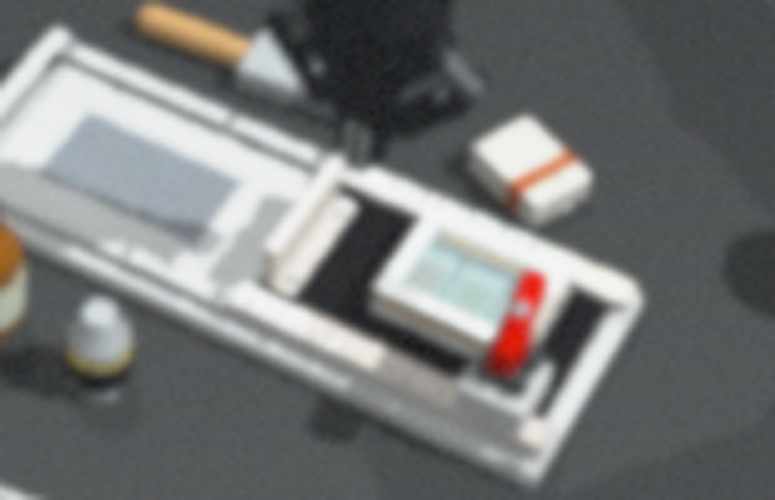

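The handle, now at about (520,320) in the crop, is turned a quarter and stays up. The cover is still seated. Next I'll lower the fingers behind the pull lip.

Emit:
jog_arm --segments '[[[0.003, -0.001, 0.03, 0, 0, 0], [0.003, -0.001, 0.055, 0, 0, 0], [0.003, -0.001, 0.068, 0, 0, 0], [0.003, -0.001, 0.071, 0, 0, 0], [0.003, -0.001, 0.071, 0, 0, 0]]]'

```text
clock: 8.6
tcp_pos: [0.5739, 0.1165, 0.1077]
orientation: [3.137, -0.158, 0.0]
contact_force: [0.5, 0.8, 0.3]
grip_width: -0.0001
gripper_force: 0.0
```

```bash
python3 -c "
from h import *
go(0,30,.104,-1.57)
go(0,-162,.104,-1.57)"
```

```text
target [0.5701 0.1038 0.104 ] d [-0.0025  0.0129  0.0037] rot [ 0.    -0.     0.001] F [0.5 0.8 0.3] q [-0.84  0.72  0.74  1.95 -0.71  0.75 -1.35]
target [ 0.5503 -0.0871  0.104 ] d [-0.0029  0.2049  0.0037] rot [ 0.    -0.     0.001] F [0.5 0.8 0.3] q [-0.84  0.72  0.74  1.95 -0.71  0.75 -1.35]
```

Emit:
jog_arm --segments '[[[-0.002, 0.004, 0.002, 0, 0, 0], [-0.002, 0.008, 0.002, 0, 0, 0], [-0.002, 0.012, 0.002, 0, 0, 0], [-0.002, 0.016, 0.002, 0, 0, 0], [-0.002, 0.02, 0.002, 0, 0, 0]]]'

```text
clock: 9.1
tcp_pos: [0.5701, 0.0973, 0.1059]
orientation: [-3.136, 0.158, -0.002]
contact_force: [0.8, 4.1, 3.6]
grip_width: 0.0
gripper_force: 2.2
```

Emit:
jog_arm --segments '[[[0, 0.004, 0, 0, 0, 0], [0, 0.008, 0, 0, 0, 0], [0, 0.012, 0, 0, 0, 0], [0, 0.016, 0, 0, 0, 0], [0, 0.02, 0, 0, 0, 0]]]'

```text
clock: 9.6
tcp_pos: [0.5675, 0.0764, 0.1054]
orientation: [-3.137, 0.159, -0.0]
contact_force: [0.5, 4.4, 3.4]
grip_width: 0.0001
gripper_force: 2.2
```

```bash
python3 -c "
from h import *
go(0,-162,.104,-1.57)"
```

```text
target [ 0.5503 -0.0871  0.104 ] d [-0.0005  0.1644  0.0014] rot [-0.     0.     0.001] F [0.5 4.4 3.4] q [-0.78  0.71  0.73  1.98 -0.71  0.73 -1.28]
```

Emit:
jog_arm --segments '[[[0, 0.008, 0, 0, 0, 0], [0, 0.016, 0, 0, 0, 0], [0, 0.024, 0, 0, 0, 0], [0, 0.032, 0, 0, 0, 0], [0, 0.04, 0, 0, 0, 0]]]'

```text
clock: 10.1
tcp_pos: [0.5632, 0.036, 0.1053]
orientation: [3.137, -0.159, -0.001]
contact_force: [-0.3, 3.3, 1.9]
grip_width: -0.0004
gripper_force: 1.9
```

Emit:
jog_arm --segments '[[[0, 0.008, 0, 0, 0, 0], [0, 0.016, 0, 0, 0, 0], [0, 0.024, 0, 0, 0, 0], [0, 0.032, 0, 0, 0, 0], [0, 0.04, 0, 0, 0, 0]]]'

```text
clock: 10.6
tcp_pos: [0.5592, -0.0037, 0.1053]
orientation: [3.138, -0.159, -0.0]
contact_force: [0.4, 3.2, 1.7]
grip_width: -0.0002
gripper_force: 1.7
```

Emit:
jog_arm --segments '[[[0, 0.008, 0, 0, 0, 0], [0, 0.016, 0, 0, 0, 0], [0, 0.024, 0, 0, 0, 0], [0, 0.032, 0, 0, 0, 0], [0, 0.04, 0, 0, 0, 0]]]'

```text
clock: 11.1
tcp_pos: [0.5552, -0.0435, 0.1053]
orientation: [3.138, -0.159, -0.0]
contact_force: [-0.5, 3.6, 0.2]
grip_width: -0.0004
gripper_force: 1.6
```

```bash
python3 -c "
from h import *
go(0,-162,.104,-1.57)"
```

```text
target [ 0.5503 -0.0871  0.104 ] d [-0.0004  0.044   0.0013] rot [0.    0.    0.001] F [-0.5  3.6  0.2] q [-0.57  0.68  0.72  2.02 -0.7   0.7  -1.07]
```

Emit:
jog_arm --segments '[[[0, 0.006, 0, 0, 0, 0], [0, 0.012, 0, 0, 0, 0], [0, 0.018, 0, 0, 0, 0], [0, 0.024, 0, 0, 0, 0], [0, 0.028, 0, 0, 0, 0]]]'

```text
clock: 11.6
tcp_pos: [0.5523, -0.0714, 0.1053]
orientation: [3.137, -0.16, -0.0]
contact_force: [0.4, 3.3, 1.4]
grip_width: 0.0002
gripper_force: 1.5
```

Emit:
jog_arm --segments '[[[0, 0.002, 0, 0, 0, 0], [0, 0.004, 0, 0, 0, 0], [0, 0.006, 0, 0, 0, 0], [0, 0.007, 0, 0, 0, 0], [0, 0.008, 0, 0, 0, 0]]]'

```text
clock: 12.1
tcp_pos: [0.5517, -0.0785, 0.1054]
orientation: [-3.138, 0.159, 0.0]
contact_force: [1.9, 2.3, 0.5]
grip_width: 0.0004
gripper_force: 1.4
```

```bash
python3 -c "
from h import *
go(0,-162,.104,-1.57)
p,d=r.grab_frame('scene');cv2.imwrite('pics/scene4.png',p)
p=p[150:270,265:435];cv2.imwrite('pics/cs4.png',cv2.resize(p,(680,480),interpolation=cv2.INTER_CUBIC))"
```

```text
target [ 0.5503 -0.0871  0.104 ] d [-0.0005  0.0087  0.0014] rot [-0.     0.     0.001] F [1.9 2.3 0.5] q [-0.5   0.68  0.72  2.02 -0.7   0.7  -1.01]
```

View pics/cs4.png

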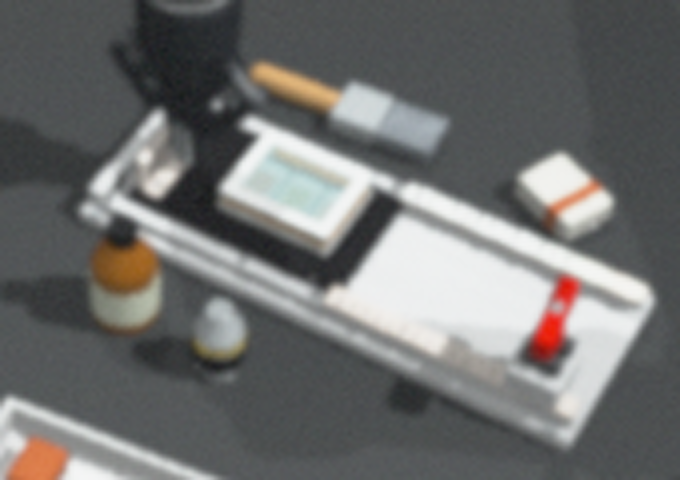

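The carrier is near the stop bar (about (130,150) in the crop), with the plunger latched and the cover seated. I'll creep forward until the stop is felt.

Emit:
jog_arm --segments '[[[0, 0.001, 0, 0, 0, 0], [0, 0.002, 0, 0, 0, 0], [0, 0.003, 0, 0, 0, 0], [0, 0.004, 0, 0, 0, 0]]]'

```text
clock: 12.55
tcp_pos: [0.5513, -0.0827, 0.1053]
orientation: [3.138, -0.159, -0.0]
contact_force: [0.3, 2.6, 0.8]
grip_width: 0.0001
gripper_force: 1.3
```

Emit:
jog_arm --segments '[[[0, 0.001, 0, 0, 0, 0], [0, 0.002, 0, 0, 0, 0], [0, 0.003, 0, 0, 0, 0]]]'

```text
clock: 12.85
tcp_pos: [0.551, -0.0856, 0.1054]
orientation: [3.138, -0.159, -0.0]
contact_force: [0.7, 2.5, -0.3]
grip_width: -0.0001
gripper_force: 1.3
```

Emit:
jog_arm --segments '[[[0, 0.001, 0, 0, 0, 0], [0, 0.002, 0, 0, 0, 0], [0, 0.002, 0, 0, 0, 0]]]'

```text
clock: 13.15
tcp_pos: [0.5507, -0.0879, 0.1054]
orientation: [3.137, -0.159, 0.0]
contact_force: [-0.1, 1.6, -0.3]
grip_width: -0.0
gripper_force: 0.8
```

Emit:
jog_arm --segments '[[[0, 0.001, 0, 0, 0, 0], [0, 0.002, 0, 0, 0, 0], [0, 0.003, 0, 0, 0, 0]]]'

```text
clock: 13.45
tcp_pos: [0.5507, -0.0891, 0.1053]
orientation: [-3.135, 0.157, 0.001]
contact_force: [0.5, 9.5, 2.3]
grip_width: -0.0003
gripper_force: 4.3
```

Emit:
jog_arm --segments '[[[0, 0.001, 0, 0, 0, 0], [0, 0.002, 0, 0, 0, 0], [0, 0.002, 0, 0, 0, 0]]]'

```text
clock: 13.75
tcp_pos: [0.5507, -0.0893, 0.1053]
orientation: [-3.133, 0.155, 0.002]
contact_force: [1.0, 11.4, 5.2]
grip_width: 0.0002
gripper_force: 5.7
```

The stop is felt at 11 N, at the expected position. I'll back off, rise and check.

Emit:
jog_arm --segments '[[[0, -0.004, 0, 0, 0, 0], [0, -0.012, 0, 0, 0, 0], [0, -0.014, -0.03, 0, 0, 0], [0, -0.014, -0.07, 0, 0, 0], [0, -0.014, -0.11, 0, 0, 0]]]'

```text
clock: 14.25
tcp_pos: [0.5512, -0.0791, 0.2163]
orientation: [3.136, -0.161, -0.002]
contact_force: [1.8, -0.4, 0.1]
grip_width: -0.0001
gripper_force: 0.0
```

Emit:
jog_arm --segments '[[[-0.04, 0, -0.03, 0, 0, 0], [-0.08, 0, -0.06, 0, 0, 0], [-0.12, 0, -0.1, 0, 0, 0], [-0.12, 0, -0.1, 0, 0, 0], [-0.12, 0, -0.1, 0, 0, 0]]]'

```text
clock: 14.75
tcp_pos: [0.4315, -0.0665, 0.3159]
orientation: [-3.132, 0.158, -0.002]
contact_force: [-0.5, 0.8, 0.6]
grip_width: -0.0
gripper_force: 0.0
```

```bash
python3 -c "
from h import *
p,d=r.grab_frame('scene');c=cloud('scene',d);q=c-np.r_[station(0,0),0];cs,s=np.cos(YAW),np.sin(YAW);q=q@np.array([[cs,-s,0],[s,cs,0],[0,0,1]])
m=red(p)&(np.abs(q[...,:2]-[.044,.16]).max(-1)<.05);print('red',q[m].mean(0),q[m].max(0))
m=(np.abs(q[...,0]+.012)<.02)&(np.abs(q[...,1]+.078)<.03);print('cover z',np.median(q[m][:,2]))
p=p[150:270,265:435];cv2.imwrite('pics/cs5.png',cv2.resize(p,(680,480),interpolation=cv2.INTER_CUBIC))
p,d=r.grab_frame('top');cv2.imwrite('pics/ct5.png',cv2.resize(p[150:260,220:380],(800,550),interpolation=cv2.INTER_CUBIC))"
```

```text
red [0.05669974 0.16388895 0.0995865 ] [0.07897724 0.17181259 0.10720016]
cover z 0.04138969205583291
```

View pics/cs5.png

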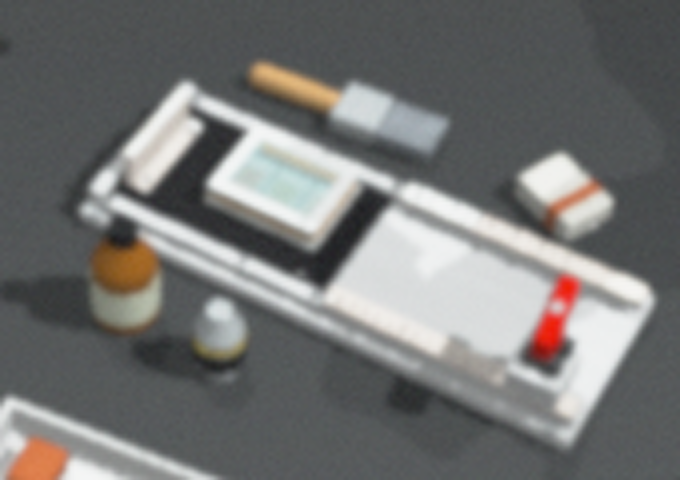

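View pics/ct5.png

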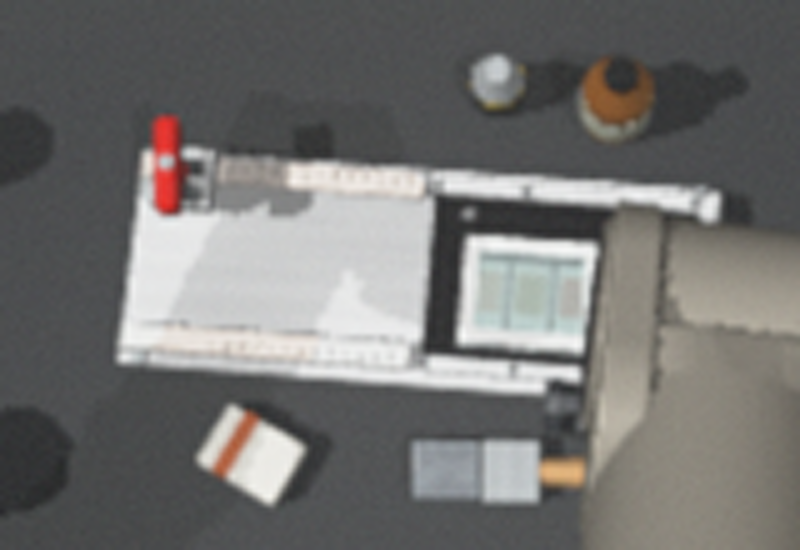

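The carrier lies flat against the stop with its lip at (165,150) in the scene crop. The cover is down at z 41.4 mm, the handle is crosswise and up, and the other objects have not moved.

```bash
python3 -c "
from bench import r
print(r.hand_in())"
```

```text
the job is handed in; nothing more can be done
None
```

The job is handed in at about 15 s of the 58 s allowed: the cover was pressed down while the carrier was still pinned, the plunger is latched open, the carrier lies flat against the end stop, and the bystanders in my last pictures were undisturbed.

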